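# Start and tighten the oil filler plug of a gearbox without cross-threading it

### The arm

A 7-joint arm with a two-finger parallel gripper is mounted at the origin on a cart in front of the work surface, level with it; the furniture and walls round the work are solid. World frame = base frame: x ahead of the robot, y to its left, z up, the work surface at z = 0. Lengths are in m, angles in rad, forces in N, time in s.
With the tool pointing down it reaches from about 0.4 to 0.875 m from the base axis. Payload 19.3 kg.
Tool frame: the origin (TCP) lies at the very end of the fingers, on their centre line; the grasp point (between the pads) lies bot.pinch_z behind it (bot.pinch_z is the distance from the TCP to the grasp point, in m); z points along the fingers, y is the line along which they close (so a half turn about z gives the same grasp; the last joint's range is limited). The gripper opens to 85 mm and grips with 20 to 120 N. Pads are 22 mm wide; open, the fingers measure 114 mm over their backs; the gripper's body (76 mm by 85 mm) begins 54 mm behind the grasp point. The pads swing forward as they close: fully open they stand 13 mm farther back than shut.
Start: joints at [-1.382, 0.521, -0.036, 1.599, 0.021, 1.021, -0.113], TCP at [0.16, 0.604, 0.231] pointing down, gripper open.
Joint ranges: [-2.91, 2.91], [-0.3, 2.13], [-1.5, 1.42], [0.17, 2.43], [-1.26, 4.41], [0.16, 1.93], [-2.52, 2.52]. Speed limits (rad/s): [1.89, 1.89, 2.39, 2.39, 3.01, 3.01, 3.01].

### API

Orientations are given as [roll, pitch, yaw] about the fixed x, y, z axes, in that order (R = Rz(yaw) Ry(pitch) Rx(roll)).
In Python, from workcell import bot, grab_frame, ticket gives the robot as it stands.
- The arm moves only by the tool arm_command, never from a script. Its argument "commands" is a list of rows, each a list of 3 entries, a list of its own where there are three numbers: the shift along the world's x, y, z in mm, then the turn about the world's z in rad, then the gripper command: -1 is fully open, 1 is shut, values between are in proportion. In form: [[[tx, ty, tz], roll, fingers], ...]. A call has 1 to 20 rows; each row shifts and turns the commanded pose from where the row before left it; what a row does not reach is not made up. A row lasts 1/10 s, in which the tool goes at most 50 mm and 8.59 degrees, less where a joint would pass 70% of its speed; a pose out of reach is approached as far as the arm can. A call with a gripper value outside its range is refused whole. The fingers move at their own pace and stop on an object; "newtons" is the grip in N (left out, the last holds). Time passes only in rows, so rows that do not move let the fingers close. It gives the time, the measured TCP pose, the force, the opening and the grip force at its end, in the units of the state.
- bot.observe(): the state, without advancing time (a new reading comes with each control period).
- grab_frame(name): name is "side" or "top" or "wrist"; returns a dict with "image" (480x640x3 uint8, red, green, blue), "vertical_fov" (degrees; the focal length in pixels is half the picture's height over the tangent of half this angle, whatever the lens; pixels are square), "cx", "cy" (the principal point, pixels), "R" (3x3) and "t" (3): a world point X has camera coordinates R X + t. Camera axes: x right, y down, z forward; pixel columns grow to the right and rows downward; lengths in m; the calibration is good to about 2 mm. A picture is of the moment at which its call begins. There is no depth.
- ticket.job_done(): hands the job in; it is judged then, once.
The state is a dict: "clock": time; "qpos": joint angles; "qd": joint speeds; "joint_efforts": joint torques, N m; "position": TCP position; "tool_rot": TCP orientation; "force": force on the tool from outside, world axes, zero at the start; "moment": the same for the moment, N m; "grip_width": finger opening in m; "finger_force": force on a finger pad.
Only numpy, scipy, OpenCV 4.12 (cv2) and the standard library are available. Lean on these libraries where they do the work, as an engineer would, in place of code of your own. Each camera call takes 0.05 s, during which the arm holds its last target. There are 200 camera calls.

### The job

The wing plug of the gearbox's oil filler neck has been stood in the neck, but its thread is not started. Leave it in the neck and turn it gently backward (anticlockwise seen from above) until you feel it drop into the thread start, then turn it forward (clockwise) until it comes up firm, fully home on its seal, and let go. Never force it, and leave the things around the gearbox alone.

Things in the scene. Friction and masses are not known exactly. Their poses are not given: they have to be found in the camera images.
- plug_grip (a point): Middle of the upright wing of the loose 0.2 kg steel plug, on the plug's axis: grip here. The wing is a flat bar 12 mm thick (along y), 46 mm long (along x); it rises 18 mm above this point and goes down 26 mm to the top of a round flange 57 mm across. z is up. Held loosely between the fingers (1 to 2 mm play a side) it can be turned and still sinks by itself.
- plug: The plug; origin on its axis at the flange's underside, 32 mm below plug_grip. Hidden in the neck its shank bears three equal lugs, 120 degrees apart (coarse right-hand thread). At first they stand on top of the neck's thread, plug_grip 40 to 41 mm above neck_seat; forward turning there only runs them against a stop.
- neck_seat (a point): Centre of the top of the 56 mm rubber seal ring on the neck, on its axis, 85 mm above the bench. Turning the plug back (anticlockwise from above) by an unknown 5 to 65 degrees brings its lugs over the thread starts: it sinks 8 to 9 mm by its weight, or under a push of about 3 N if gripped; plug_grip is then 32 mm above this point.
- gearbox: Grey gearbox fixed to the bench, foot 150 mm (x) by 110 mm (y), 55 mm high, with an upright aluminium filler neck 60 mm across; origin on the bench under the neck's axis. The thread starts do not show outside. They are about 10 degrees wide: turned farther back the lugs meet a solid stop. At any stop 0.4 N m does no harm; 60 N between plug and gearbox does.
- seal (a joint): How far the springy seal ring is pressed down, m: 0 free, 0.003 with the plug home. After the drop, forward turning (clockwise) by about 70 degrees (more with play in the fingers) draws the plug 3 mm down against it, with torque rising to about 0.25 N m, to a solid stop: home, plug_grip 29 mm above neck_seat. It stays so when released.
- oil_bottle: small plastic oil bottle, 28 mm across, 93 mm tall, standing beside the gearbox; origin under its centre
- hammer: small brass hammer, 170 mm long, lying in front of the gearbox; origin under its middle
- paste_tin: round tin, 56 mm across, 22 mm high, behind the gearbox; origin under its centre
- oil_stone: dark sharpening stone, 155 x 66 x 26 mm, at the left; origin under its centre
- tape_roll: roll of black tape, 53 mm across, 19 mm high, at the right; origin under its centre
- screwdriver: slim screwdriver, 151 mm long, at the left; origin under its middle
- v_block: steel V-block, 34 x 40 x 28 mm, at the right; origin under its centre
Mind the look-alikes: they are no part of the job. Of the things shaped like the plug, the bare steel one is meant.

How it is judged:
By the outcome, as a careful person would: the job done as asked, in the order asked, and still so for the second after the job is handed in, with the robot touching nothing.
It also fails if it takes over 67 s, if anything falls off the work surface, if the arm or the gripper's body presses on something with over 40 N, if the wrist force passes 120 N, or if a joint passes its speed limit or range.

## Working session

There is one attempt and no reset: what is moved stays moved. The work goes in short steps, Python scripts to look and compute and a tool call to move; the robot and the scene stay as the last step left them, time stands still between calls to the robot, and variables do not carry over. Pictures are saved under pics/ and viewed, at most 10 in all, crops included, and the job is handed in when it is done.

Besides the shell and the picture viewer there is one more tool, called after "Request:" by a JSON object that holds its "name" and its "arguments", one argument or row to a line. arm_command: Moves the arm, as the interface text tells. Its arguments: {"type":"object","properties":{"commands":{"type":"array"},"newtons":{"type":"number"}},"required":["commands"]}

```bash
mkdir -p pics; cat > h.py <<'E'
import numpy as np, cv2
from workcell import bot, grab_frame, ticket
def K(f):
    h,w=f["image"].shape[:2]; fl=h/2/np.tan(np.radians(f["vertical_fov"])/2); return fl
def ray(f,u,v):
    fl=K(f); R=np.array(f["R"]);t=np.array(f["t"])
    d=R.T@np.array([(u-f["cx"])/fl,(v-f["cy"])/fl,1]); return -R.T@t,d
def plane(f,u,v,z):
    o,d=ray(f,u,v); return o+d*(z-o[2])/d[2]
def proj(f,X):
    c=np.array(f["R"])@np.array(X)+np.array(f["t"]); return K(f)*c[:2]/c[2]+[f["cx"],f["cy"]]
def tri(f,a,g,b):
    o1,d1=ray(f,*a);o2,d2=ray(g,*b)
    s=np.linalg.lstsq(np.c_[d1,-d2],o2-o1,rcond=None)[0]
    p,q=o1+s[0]*d1,o2+s[1]*d2; return (p+q)/2,np.linalg.norm(p-q)
def save(f,n): cv2.imwrite("pics/"+n,f["image"][:,:,::-1])
E
python3 - <<'E'
from h import *
import pickle
for n in ("top","side"):
    f=grab_frame(n); save(f,n+"1.png"); pickle.dump(f,open(n+".pkl","wb")); print(n,f["vertical_fov"],f["R"],f["t"])
print(bot.observe(),bot.pinch_z)
E
```

```text
top 52.12464874474928 [[ 0.01104114 -0.99974929 -0.01947962]
 [-0.98657351 -0.00771702 -0.1631354 ]
 [ 0.16294417  0.02101927 -0.98641137]] [0.08630198 0.53425532 1.21436158]
side 45.02407094407879 [[ 0.42100413  0.90704135  0.005613  ]
 [ 0.44834357 -0.20271179 -0.87057221]
 [-0.78850718  0.36903105 -0.49200865]] [-0.27735128 -0.12245803  2.11661306]
{'clock': 0.1, 'qpos': array([-1.38217837,  0.52197604, -0.03631686,  1.59992767,  0.02123231,
        1.02108167, -0.11280906]), 'qd': array([ 0.00105868, -0.00187476,  0.00199021, -0.00183065,  0.00013277,
        0.00133919, -0.00076023]), 'joint_efforts': array([ 3.03994340e-03, -9.28481483e+01,  1.98339008e+00, -3.70534301e+01,
        1.80657412e-02,  5.46222000e-03, -2.89159561e-05]), 'position': array([0.15993406, 0.60389427, 0.23077828]), 'tool_rot': array([-3.14059070e+00,  1.01736194e-04,  2.88276201e+00]), 'force': array([-0.16323756,  0.80464333, -0.26102393]), 'moment': array([ 0.02958626, -0.00648497, -0.00356009]), 'finger_force': 0.0, 'grip_width': 0.08538185097018412} 0.0187
```

View pics/top1.png

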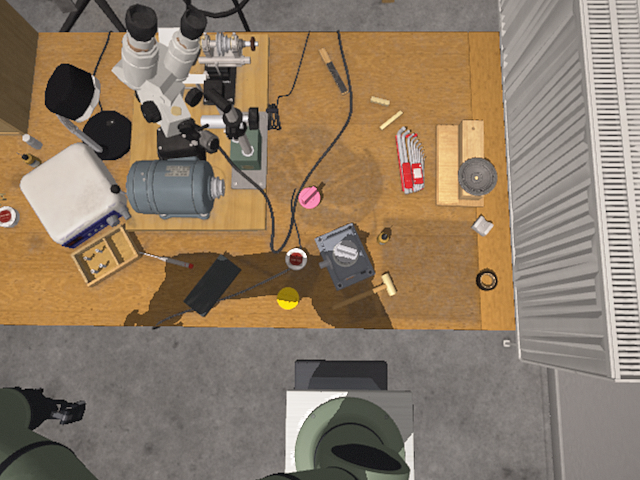

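View pics/side1.png

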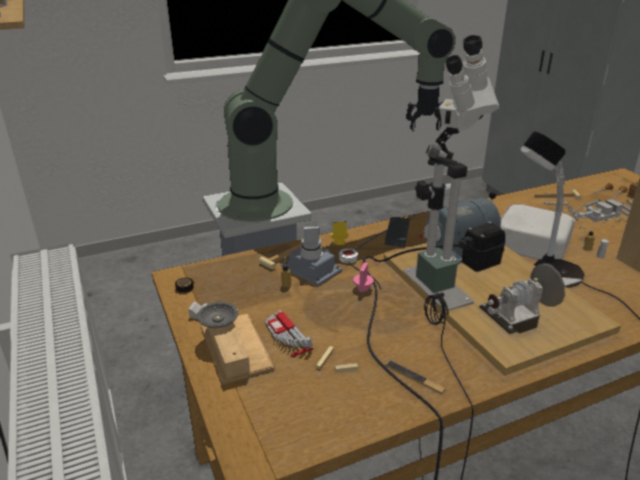

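Plug-shaped candidates in the top view are a bare steel wing on the grey gearbox at (346,252), a pink one at (311,196) and a yellow one at (288,298). The bare steel one standing in the gearbox neck fits the description. I'll confirm it in one enlarged crop.

```bash
python3 - <<'E'
from h import *
import pickle
f=pickle.load(open("top.pkl","rb"));g=pickle.load(open("side.pkl","rb"))
a=cv2.resize(f["image"][215:295,305:405],(500,400),interpolation=cv2.INTER_CUBIC)
b=cv2.resize(g["image"][210:290,280:340],(300,400),interpolation=cv2.INTER_CUBIC)
cv2.imwrite("pics/crop.png",np.hstack([a,b])[:,:,::-1])
print(tri(f,(346,252),g,(311,229)), plane(f,346,252,.135))
E
```

```text
(array([0.48341604, 0.01596915, 0.13223649]), np.float64(0.00030891061126903004)) [0.48298561 0.01594388 0.135     ]
```

View pics/crop.png

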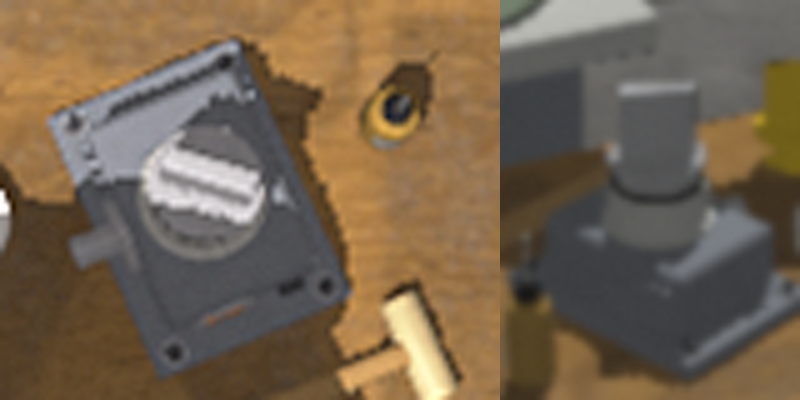

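The crop confirms it: the bare steel wing plug stands in the gearbox's neck. The wing runs from about (153,178) to (262,205) in the crop, giving a yaw of about 76°. The position is about (0.483, 0.016). The height comes out between the wing's middle and its top, as expected. I'll move above it and look with the wrist camera.

Request:
{"name": "arm_command", "arguments": {
  "commands": [
    [[21,-29.5,4],-0.0777,-1],
    [[21,-29.5,4],-0.0777,-1],
    [[21,-29.5,4],-0.0777,-1],
    [[21,-29.5,4],-0.0777,-1],
    [[21,-29.5,4],-0.0777,-1],
    [[21,-29.5,4],-0.0777,-1],
    [[21,-29.5,4],-0.0777,-1],
    [[21,-29.5,4],-0.0777,-1],
    [[21,-29.5,4],-0.0777,-1],
    [[21,-29.5,4],-0.0777,-1],
    [[11.3,-29.3,0],-0.0777,-1],
    [[11.3,-29.3,0],-0.0777,-1],
    [[11.3,-29.3,0],-0.0777,-1],
    [[11.3,-29.3,0],-0.0777,-1],
    [[11.3,-29.3,0],-0.0777,-1],
    [[11.3,-29.3,0],-0.0777,-1],
    [[11.3,-29.3,0],-0.0777,-1],
    [[11.3,-29.3,0],-0.0777,-1],
    [[11.3,-29.3,0],-0.0777,-1],
    [[11.3,-29.3,0],-0.0777,-1]
  ]
}}

```text
clock: 2.1
position: [0.4832, 0.0149, 0.2713]
tool_rot: [-3.142, -0.0, 1.326]
force: [0.1, 0.6, 0.8]
grip_width: 0.0855
finger_force: 0.0
```

Request:
{"name": "arm_command", "arguments": {
  "commands": [
    [[0,0,0],0,-1],
    [[0,0,0],0,-1],
    [[0,0,0],0,-1]
  ]
}}

```text
clock: 2.4
position: [0.4827, 0.017, 0.2711]
tool_rot: [-3.141, -0.0, 1.33]
force: [0.2, -0.1, 0.4]
grip_width: 0.0855
finger_force: 0.0
```

```bash
python3 - <<'E'
from h import *
import pickle
f=grab_frame("wrist"); save(f,"w1.png"); pickle.dump(f,open("w1.pkl","wb"))
print(bot.observe()); print(proj(f,(.483,.016,.143)))
E
```

```text
{'clock': 2.45, 'qpos': array([-0.59527811,  0.27742356,  0.54228855,  1.93398077, -0.17195532,
        0.97558471, -0.21311922]), 'qd': array([-4.89422867e-03, -3.23568188e-03,  2.89294349e-03,  1.31455830e-03,
       -4.29786783e-04, -3.15721682e-03,  2.84464172e-06]), 'joint_efforts': array([ 7.42858909e-01, -5.68228841e+01,  7.33444020e+00, -3.54241347e+01,
        3.68852459e-02, -4.91958835e-04, -8.27799377e-04]), 'position': array([0.48271489, 0.01709544, 0.27120593]), 'tool_rot': array([-3.14121012e+00, -2.33168992e-04,  1.33063098e+00]), 'force': array([ 0.30376983, -0.59961119,  0.06025835]), 'moment': array([ 0.07299502,  0.0242188 , -0.00867466]), 'finger_force': 0.0, 'grip_width': 0.08534812541312894}
[310.85668854 229.58357026]
```

View pics/w1.png

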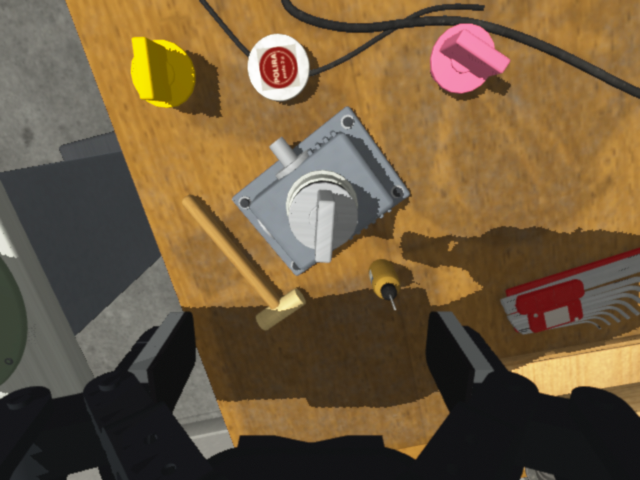

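The wrist view shows the gearbox at about (320,190) and the wing top face as a bright bar from about (326,193) to (323,262). The bottle is at (384,280) and the hammer head at (282,310). I'll measure the bar.

```bash
python3 - <<'E'
from h import *
import pickle
f=pickle.load(open("w1.pkl","rb"))
im=f["image"][165:285,270:380]; print(np.array(f["R"]).round(3), -np.array(f["R"]).T@f["t"])
cv2.imwrite("pics/w1c.png",cv2.resize(im,None,fx=5,fy=5,interpolation=cv2.INTER_NEAREST)[:,:,::-1])
g=cv2.cvtColor(im,cv2.COLOR_RGB2GRAY)
for v in range(190,266,6): print(v, g[v-165,30:75].tolist())
E
```

```text
[[ 0.971 -0.239  0.   ]
 [-0.228 -0.927  0.299]
 [-0.071 -0.29  -0.954]] [0.50098493 0.09028473 0.41295857]
190 [110, 154, 197, 213, 214, 212, 211, 211, 211, 211, 211, 211, 210, 210, 210, 210, 208, 197, 167, 138, 123, 123, 124, 123, 121, 120, 121, 127, 128, 131, 146, 173, 199, 205, 206, 206, 206, 206, 205, 204, 203, 202, 197, 185, 163]
196 [206, 206, 206, 206, 206, 206, 206, 206, 206, 206, 206, 205, 205, 205, 205, 204, 194, 164, 140, 127, 115, 107, 104, 104, 103, 102, 101, 101, 101, 100, 100, 97, 92, 90, 93, 93, 94, 94, 94, 93, 93, 93, 94, 101, 117]
202 [207, 207, 207, 207, 207, 207, 207, 207, 207, 207, 206, 207, 206, 206, 206, 201, 180, 152, 158, 189, 199, 198, 196, 194, 192, 190, 188, 186, 184, 183, 183, 182, 179, 164, 135, 103, 95, 96, 95, 96, 96, 96, 95, 96, 96]
208 [207, 207, 207, 206, 206, 206, 206, 206, 207, 207, 206, 205, 199, 193, 202, 203, 178, 154, 169, 198, 208, 210, 211, 212, 213, 212, 211, 208, 206, 204, 202, 199, 191, 165, 129, 101, 96, 97, 97, 97, 96, 97, 97, 97, 97]
214 [206, 206, 206, 206, 206, 206, 206, 205, 197, 181, 201, 208, 205, 204, 203, 193, 164, 159, 193, 20
[... 1185 characters left out ...]
94, 92, 91, 87, 79, 72, 67]
250 [149, 149, 148, 148, 147, 147, 147, 147, 147, 146, 146, 147, 146, 145, 146, 161, 197, 205, 204, 204, 204, 204, 205, 204, 203, 202, 200, 199, 199, 192, 165, 127, 85, 66, 63, 61, 60, 61, 60, 59, 61, 76, 109, 126, 131]
256 [147, 147, 146, 147, 147, 147, 146, 146, 147, 147, 147, 147, 148, 149, 151, 168, 199, 207, 206, 206, 204, 202, 200, 199, 198, 197, 196, 195, 192, 179, 146, 101, 72, 64, 68, 83, 105, 126, 132, 132, 133, 135, 137, 138, 139]
262 [146, 147, 147, 148, 148, 148, 148, 146, 142, 135, 126, 117, 109, 101, 95, 88, 99, 110, 118, 125, 138, 141, 144, 151, 155, 160, 161, 158, 154, 140, 129, 129, 130, 131, 132, 131, 131, 132, 136, 134, 132, 131, 131, 133, 133]
```

View pics/w1c.png

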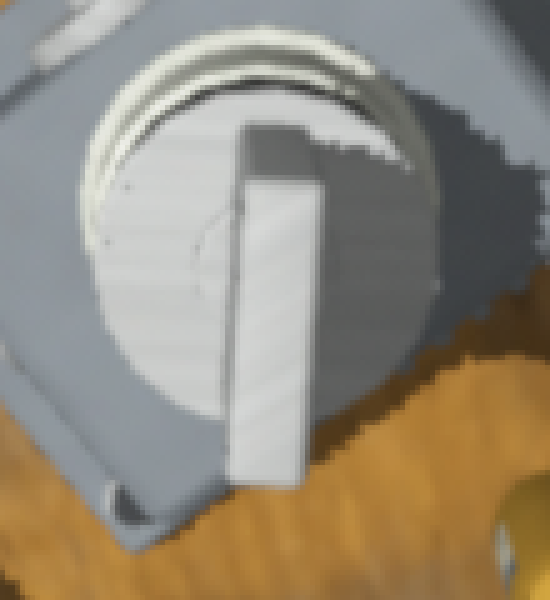

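The top face corners in the crop are (245,181), (323,181), (304,486) and (228,482). The flange, lit from the left, is below it. I'll cast these onto the wing-top plane at z=0.1435.

```bash
python3 - <<'E'
from h import *
import pickle
f=pickle.load(open("w1.pkl","rb"))
P=np.array([plane(f,270+a/5-.4,165+b/5-.4,.1435)[:2] for a,b in [(245,181),(323,181),(304,486),(228,482)]])
print(P.round(4),P.mean(0)); e1=(P[0]+P[1])/2;e2=(P[2]+P[3])/2;d=e1-e2
print("len",np.linalg.norm(d),"wid",np.linalg.norm(P[0]-P[1]),"yaw",np.degrees(np.arctan2(d[1],d[0])))
E
```

```text
[[ 0.4931  0.0349]
 [ 0.5036  0.0323]
 [ 0.491  -0.0107]
 [ 0.4805 -0.0075]] [0.49202633 0.01223707]
len 0.0445065532186023 wid 0.010742588706821403 yaw 73.50657095838095
```

```bash
python3 - <<'E'
from h import *
import pickle
w,f,g=[pickle.load(open(n+".pkl","rb")) for n in("w1","top","side")]
print("flange",plane(w,270+267/5,165+254/5,.0995))
for X in [(.492,.0122,.1435),(.492,.0122,.125),(.483,.016,.1435),(.492,.0122,.0995)]: print(X,(proj(f,X)-[305,215])*5,(proj(g,X)-[280,210])*5)
E
```

```text
flange [0.49274283 0.01286787 0.0995    ]
(0.492, 0.0122, 0.1435) [213.75995846 163.64676617] [154.348837    85.62055947]
(0.492, 0.0122, 0.125) [211.9713656  169.12737028] [154.72223883 113.79306811]
(0.483, 0.016, 0.1435) [205.65238453 182.56299241] [154.27256432  77.55386421]
(0.492, 0.0122, 0.0995) [209.59542644 176.40772024] [155.23031217 152.12630543]
```

The flange circle and wing agree at about (0.4924, 0.0125), yaw 73.5°, and the side view agrees too. The bright patch in the top crop was the lit flange plus the wing. I'll descend there.

Request:
{"name": "arm_command", "arguments": {
  "commands": [
    [[4.8,-2.2,0],-0.023,-1],
    [[4.8,-2.3,0],-0.023,-1],
    [[0,0,-13.7],0,-1],
    [[0,0,-13.7],0,-1],
    [[0,0,-13.7],0,-1],
    [[0,0,-13.7],0,-1],
    [[0,0,-13.7],0,-1],
    [[0,0,-13.7],0,-1],
    [[0,0,-13.7],0,-1],
    [[0,0,-13.7],0,-1],
    [[0,0,-13.7],0,-1],
    [[0,0,-13.7],0,-1],
    [[0,0,-13.7],0,-1],
    [[0,0,-13.7],0,-1],
    [[0,0,0],0,-1],
    [[0,0,0],0,-1]
  ],
  "newtons": 20
}}

```text
clock: 4.05
position: [0.4928, 0.0115, 0.107]
tool_rot: [-3.141, 0.0, 1.282]
force: [0.4, -0.1, 0.4]
grip_width: 0.0851
finger_force: 0.0
```

Request:
{"name": "arm_command", "arguments": {
  "commands": [
    [[0,0,0],0,0.2],
    [[0,0,0],0,0.2],
    [[0,0,0],0,0.45],
    [[0,0,0],0,0.45],
    [[0,0,0],0,0.45],
    [[0,0,0],0,0.45],
    [[0,0,0],0,0.45],
    [[0,0,0],0,0.45]
  ]
}}

```text
clock: 4.85
position: [0.4925, 0.0117, 0.1069]
tool_rot: [-3.142, 0.0, 1.283]
force: [-0.5, 0.9, 0.3]
grip_width: 0.0234
finger_force: 0.0
```

```bash
python3 - <<'E'
from h import *
import pickle
f=grab_frame("wrist"); pickle.dump(f,open("w2.pkl","wb")); s=bot.observe()
print(s["position"],s["tool_rot"],s["force"],s["moment"],s["grip_width"],proj(f,(.4924,.0125,.1435)))
cv2.imwrite("pics/w2.png",cv2.resize(f["image"][160:480,120:520],(800,640))[:600,:,::-1])
E
```

```text
[0.49254426 0.0116394  0.10687401] [-3.14153502e+00  4.21375786e-05  1.28267591e+00] [-0.85767634 -0.16678661  0.41868932] [ 0.00454297 -0.01987776  0.03055565] 0.02346337509744433 [308.33891953 369.97792878]
```

View pics/w2.png

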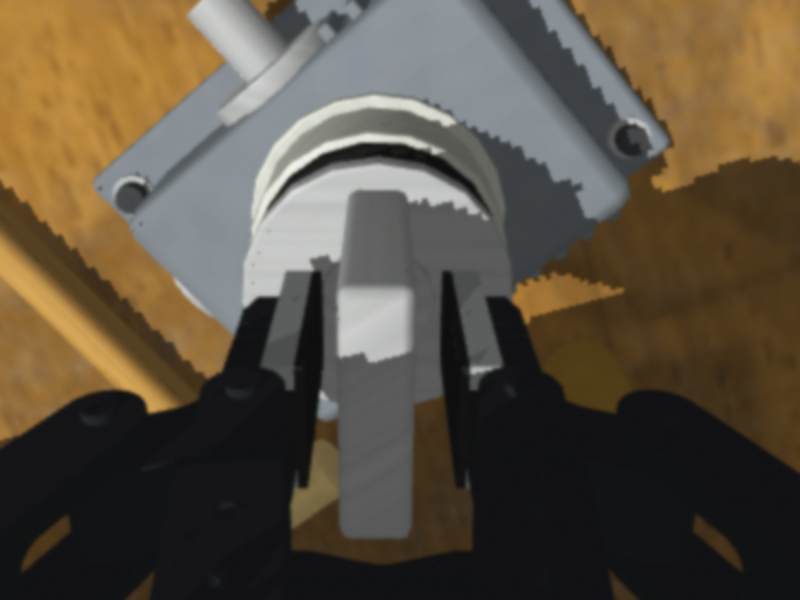

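The wing (columns 340–412) lies between the pads (320 and 443) and is well aligned, about 1 mm left of centre. I'll trim that, close to about 15 mm for a loose hold, and start the back turn gently.

Request:
{"name": "arm_command", "arguments": {
  "commands": [
    [[-0.8,0.6,0],0,0.647],
    [[0,0,0],0,0.647],
    [[0,0,0],0,0.647],
    [[0,0,0],0.035,0.647],
    [[0,0,0],0.035,0.647],
    [[0,0,0],0.035,0.647],
    [[0,0,0],0,0.647]
  ],
  "newtons": 20
}}

```text
clock: 5.6
position: [0.4918, 0.0122, 0.1069]
tool_rot: [3.142, -0.0, 1.39]
force: [-1.2, -0.1, -0.1]
grip_width: 0.0151
finger_force: 0.0
```

```bash
cat > chk.py <<'E'
from h import *
import sys,pickle
f=grab_frame("wrist"); s=bot.observe(); pickle.dump(f,open("w_%.1f.pkl"%s["clock"],"wb"))
print("t",s["clock"],"yaw",np.degrees(s["tool_rot"][2]).round(1),"F",s["force"].round(1),"M",s["moment"].round(3),"w",s["grip_width"].round(4),s["finger_force"],s["position"].round(4))
y=s["tool_rot"][2]; c=np.array([.4922,.0125]); d=np.array([np.cos(y),np.sin(y)])*.023
e=[proj(f,(*(c+d),z)) for z in(.1435,.135,.132)]; print("near edge rows",[p.round(1).tolist() for p in e],"far",[proj(f,(*(c-d),z)).round(1).tolist() for z in(.1435,.135,.132)])
g=cv2.cvtColor(f["image"],cv2.COLOR_RGB2GRAY); u=int(e[0][0])
p=g[:,u-5:u+6].mean(1); print("near",p[270:330:2].astype(int).tolist(),"far",p[395:435:2].astype(int).tolist())
E
python3 chk.py; python3 - <<'E'
E
```

```text
Traceback (most recent call last):
  File "chk.py", line 4, in <module>
    print("t",s["clock"],"yaw",np.degrees(s["tool_rot"][2]).round(1),"F",s["force"].round(1),"M",s["moment"].round(3),"w",s["grip_width"].round(4),s["finger_force"],s["position"].round(4))
                                                                                                                          ^^^^^^^^^^^^^^^^^^^^^
AttributeError: 'float' object has no attribute 'round'
```

```bash
sed -i 's/s\["grip_width"\].round(4)/round(s["grip_width"],4)/' chk.py; python3 chk.py
```

```text
t 5.7 yaw 79.5 F [-0.5  0.5  0.7] M [-0.008 -0.02   0.016] w 0.0148 0.0 [0.4918 0.0122 0.1069]
near edge rows [[311.0, 303.3], [310.9, 291.1], [310.9, 287.2]] far [[311.0, 431.2], [310.9, 412.6], [310.9, 406.6]]
near [97, 97, 97, 97, 97, 97, 97, 97, 98, 98, 98, 97, 98, 98, 98, 98, 110, 144, 171, 180, 189, 192, 191, 191, 192, 195, 197, 198, 196, 194] far [89, 88, 87, 87, 88, 89, 88, 88, 88, 88, 87, 87, 86, 86, 86, 87, 86, 78, 49, 46]
```

The edges show clearly: near edge at row 303 and far edge at 430, as predicted for the raised plug. After the drop they would be at 291 and 412.

```bash
sed -i '$d' chk.py; cat >> chk.py <<'E'
p=g[:,u-5:u+6].mean(1); q=np.abs(p[4:]-p[:-4]); print("near edge",272+q[270:325].argmax()+0,"far edge",392+q[390:445].argmax())
E
python3 - <<'E'
E
```

Request:
{"name": "arm_command", "arguments": {
  "commands": [
    [[0,0,0],0.035,0.647],
    [[0,0,0],0.035,0.647],
    [[0,0,0],0.035,0.647],
    [[0,0,0],0.035,0.647],
    [[0,0,0],0.035,0.647],
    [[0,0,0],0,0.647]
  ]
}}

```text
clock: 6.3
position: [0.4918, 0.0122, 0.1069]
tool_rot: [3.142, -0.0, 1.565]
force: [0.3, -0.2, 0.2]
grip_width: 0.0149
finger_force: 0.0
```

```bash
python3 chk.py
```

```text
t 6.35 yaw 89.6 F [0.4 0.3 0.6] M [ 0.02   0.042 -0.046] w 0.0151 5.7651450080520306e-06 [0.4918 0.0122 0.1069]
near edge rows [[311.7, 303.5], [311.6, 291.3], [311.6, 287.3]] far [[311.5, 431.3], [311.4, 412.8], [311.4, 406.7]]
near edge 303 far edge 430
```

Request:
{"name": "arm_command", "arguments": {
  "commands": [
    [[0,0,0],0.035,0.647],
    [[0,0,0],0.035,0.647],
    [[0,0,0],0.035,0.647],
    [[0,0,0],0.035,0.647],
    [[0,0,0],0,0.647]
  ]
}}

```text
clock: 6.85
position: [0.4918, 0.0122, 0.1069]
tool_rot: [3.142, -0.0, 1.705]
force: [0.8, -0.4, -0.3]
grip_width: 0.0152
finger_force: 0.0
```

```bash
python3 chk.py
```

```text
t 6.9 yaw 97.6 F [ 0.6 -0.3 -0.1] M [ 0.011 -0.028 -0.013] w 0.0147 0.0 [0.4918 0.0122 0.1069]
near edge rows [[312.2, 303.7], [312.1, 291.4], [312.0, 287.5]] far [[311.9, 431.5], [311.8, 412.9], [311.8, 406.9]]
near edge 303 far edge 430
```

Request:
{"name": "arm_command", "arguments": {
  "commands": [
    [[0,0,0],0.035,0.647],
    [[0,0,0],0.035,0.647],
    [[0,0,0],0.035,0.647],
    [[0,0,0],0.035,0.647],
    [[0,0,0],0,0.647]
  ]
}}

```text
clock: 7.4
position: [0.4918, 0.0122, 0.1069]
tool_rot: [-3.142, -0.0, 1.845]
force: [-0.1, 0.5, -0.5]
grip_width: 0.0149
finger_force: 0.0
```

```bash
python3 chk.py
```

```text
t 7.45 yaw 105.6 F [ 0.4 -1.2  0.5] M [-0.032 -0.053 -0.029] w 0.0152 0.0007215781789682296 [0.4918 0.0122 0.1069]
near edge rows [[312.6, 303.9], [312.5, 291.6], [312.5, 287.7]] far [[312.3, 431.6], [312.2, 413.1], [312.2, 407.0]]
near edge 303 far edge 429
```

Request:
{"name": "arm_command", "arguments": {
  "commands": [
    [[0,0,0],0.035,0.647],
    [[0,0,0],0.035,0.647],
    [[0,0,0],0.035,0.647],
    [[0,0,0],0.035,0.647],
    [[0,0,0],0,0.647]
  ]
}}

```text
clock: 7.95
position: [0.4918, 0.0122, 0.1069]
tool_rot: [3.142, -0.0, 1.985]
force: [0.3, -0.6, -0.3]
grip_width: 0.015
finger_force: 0.0
```

```bash
python3 chk.py
```

```text
t 8.0 yaw 113.6 F [0.3 1.1 0.3] M [ 0.023  0.029 -0.066] w 0.0152 0.0 [0.4918 0.0122 0.1069]
near edge rows [[313.0, 304.1], [312.8, 291.8], [312.8, 287.8]] far [[312.6, 431.8], [312.5, 413.2], [312.5, 407.2]]
near edge 290 far edge 409
```

It dropped: near edge 290 and far edge 409, as predicted. Now I'll turn forward.

Request:
{"name": "arm_command", "arguments": {
  "commands": [
    [[0,0,0],-0.05,0.647],
    [[0,0,0],-0.05,0.647],
    [[0,0,0],-0.05,0.647],
    [[0,0,0],-0.05,0.647],
    [[0,0,0],-0.05,0.647],
    [[0,0,0],-0.05,0.647],
    [[0,0,0],-0.05,0.647],
    [[0,0,0],-0.05,0.647],
    [[0,0,0],-0.05,0.647],
    [[0,0,0],-0.05,0.647],
    [[0,0,0],-0.05,0.647],
    [[0,0,0],-0.05,0.647],
    [[0,0,0],-0.05,0.647],
    [[0,0,0],-0.05,0.647],
    [[0,0,0],0,0.647]
  ]
}}

```text
clock: 9.5
position: [0.4918, 0.0122, 0.1068]
tool_rot: [3.142, 0.0, 1.281]
force: [-0.5, -0.6, 0.2]
grip_width: 0.0151
finger_force: 0.6
```

```bash
python3 chk.py
```

```text
t 9.55 yaw 73.5 F [ 0.5 -0.3 -0.2] M [-0.108 -0.107  0.039] w 0.0153 0.2493137391502387 [0.4918 0.0123 0.1069]
near edge rows [[310.5, 303.6], [310.5, 291.3], [310.5, 287.4]] far [[311.0, 431.5], [310.9, 412.9], [310.9, 406.9]]
near edge 290 far edge 410
```

Request:
{"name": "arm_command", "arguments": {
  "commands": [
    [[0,0,0],-0.04,0.647],
    [[0,0,0],-0.04,0.647],
    [[0,0,0],-0.04,0.647],
    [[0,0,0],-0.04,0.647],
    [[0,0,0],-0.04,0.647],
    [[0,0,0],-0.04,0.647],
    [[0,0,0],-0.04,0.647],
    [[0,0,0],-0.04,0.647],
    [[0,0,0],-0.04,0.647],
    [[0,0,0],-0.04,0.647],
    [[0,0,0],0,0.647]
  ]
}}

```text
clock: 10.65
position: [0.4916, 0.0123, 0.1069]
tool_rot: [-3.141, 0.0, 0.881]
force: [-1.8, -1.1, -11.1]
grip_width: 0.0153
finger_force: 7.3
```

```bash
python3 chk.py
```

```text
t 10.7 yaw 50.6 F [-1.7 -0.7 -9.7] M [-0.126  0.377  0.208] w 0.0152 6.550142993219197 [0.4916 0.0123 0.107 ]
near edge rows [[309.8, 303.7], [309.8, 291.5], [309.8, 287.5]] far [[310.2, 431.6], [310.2, 413.0], [310.2, 406.9]]
near edge 289 far edge 442
```

The fingers are being dragged down by friction as the plug draws in (−10 N), so I'll follow it downward while turning.

Request:
{"name": "arm_command", "arguments": {
  "commands": [
    [[0,0,-0.3],0,0.647],
    [[0,0,-0.3],-0.03,0.647],
    [[0,0,-0.2],-0.03,0.647],
    [[0,0,-0.2],-0.03,0.647],
    [[0,0,-0.2],-0.03,0.647],
    [[0,0,-0.2],-0.03,0.647],
    [[0,0,0],0,0.647]
  ]
}}

```text
clock: 11.4
position: [0.4923, 0.0123, 0.1057]
tool_rot: [3.141, -0.001, 0.731]
force: [1.3, 0.7, 5.0]
grip_width: 0.0148
finger_force: 2.1
```

```bash
python3 chk.py
```

```text
t 11.45 yaw 42.0 F [ 2.1 -0.2  2.9] M [-0.127 -0.346  0.011] w 0.0152 1.7405137693276629 [0.4922 0.0123 0.1056]
near edge rows [[307.9, 307.0], [308.0, 294.5], [308.1, 290.4]] far [[308.5, 435.7], [308.6, 416.7], [308.6, 410.6]]
near edge 289 far edge 441
```

Request:
{"name": "arm_command", "arguments": {
  "commands": [
    [[0,0,0],-0.03,0.647],
    [[0,0,0],-0.03,0.647],
    [[0,0,0],-0.03,0.647],
    [[0,0,0],0,0.647]
  ]
}}

```text
clock: 11.85
position: [0.4916, 0.0123, 0.1054]
tool_rot: [-3.142, 0.0, 0.641]
force: [1.1, -0.8, 2.2]
grip_width: 0.0151
finger_force: 2.3
```

```bash
python3 chk.py
```

```text
t 11.9 yaw 36.8 F [-0.4  0.3  2. ] M [-0.114  0.033  0.087] w 0.0153 1.962699224241078 [0.4916 0.0123 0.1054]
near edge rows [[308.8, 306.3], [308.9, 293.7], [308.9, 289.7]] far [[309.3, 435.3], [309.4, 416.3], [309.4, 410.1]]
near edge 289 far edge 441
```

Request:
{"name": "arm_command", "arguments": {
  "commands": [
    [[0,0,-0.1],-0.03,0.647],
    [[0,0,-0.1],-0.03,0.647],
    [[0,0,-0.1],-0.03,0.647],
    [[0,0,0],0,0.647]
  ]
}}

```text
clock: 12.3
position: [0.4917, 0.0123, 0.1051]
tool_rot: [-3.142, 0.0, 0.551]
force: [-1.2, -0.8, 1.3]
grip_width: 0.0153
finger_force: 3.3
```

```bash
python3 chk.py
```

```text
t 12.35 yaw 31.7 F [-1.  -0.8  1.1] M [-0.169  0.153  0.055] w 0.0152 2.8974438342265785 [0.4916 0.0123 0.1051]
near edge rows [[308.5, 306.9], [308.6, 294.3], [308.6, 290.2]] far [[309.1, 436.1], [309.1, 417.1], [309.1, 410.9]]
near edge 289 far edge 441
```

Request:
{"name": "arm_command", "arguments": {
  "commands": [
    [[0,0,-0.1],-0.03,0.647],
    [[0,0,-0.1],-0.03,0.647],
    [[0,0,-0.1],-0.03,0.647],
    [[0,0,0],0,0.647]
  ]
}}

```text
clock: 12.75
position: [0.4917, 0.0122, 0.105]
tool_rot: [3.142, 0.0, 0.461]
force: [-3.2, -1.3, 7.0]
grip_width: 0.0148
finger_force: 23.7
```

```bash
python3 chk.py
```

```text
t 12.8 yaw 26.5 F [-2.6 -1.6  6.2] M [-0.328  0.613  0.769] w 0.0155 23.24006075039506 [0.4917 0.0122 0.105 ]
near edge rows [[308.2, 307.4], [308.3, 294.8], [308.4, 290.7]] far [[308.7, 436.7], [308.8, 417.6], [308.8, 411.4]]
near edge 289 far edge 441
```

The finger force jumped to 23 N with steep torque, after 87° of tool turn (70° plus play). That is the home stop, so I'll relax at once and open.

Request:
{"name": "arm_command", "arguments": {
  "commands": [
    [[0,0,0],0.05,0.647],
    [[0,0,0],0.05,0.55],
    [[0,0,0],0.02,0.45],
    [[0,0,0],0,0.45],
    [[0,0,0],0,0.45]
  ]
}}

```text
clock: 13.3
position: [0.4918, 0.0123, 0.1049]
tool_rot: [-3.142, -0.0, 0.581]
force: [0.7, 0.7, -0.7]
grip_width: 0.0235
finger_force: 0.0
```

```bash
python3 chk.py; python3 - <<'E'
from h import *
f=grab_frame("wrist")
cv2.imwrite("pics/w3.png",cv2.resize(f["image"][160:480,120:520],(750,600))[:,:,::-1])
E
```

```text
t 13.35 yaw 33.3 F [ 1.2 -1.1  0.4] M [ 0.05  -0.013 -0.046] w 0.0238 0.0 [0.4918 0.0123 0.1049]
near edge rows [[308.5, 307.6], [308.6, 294.9], [308.6, 290.8]] far [[308.9, 437.0], [308.9, 417.8], [309.0, 411.6]]
near edge 290 far edge 441
```

View pics/w3.png

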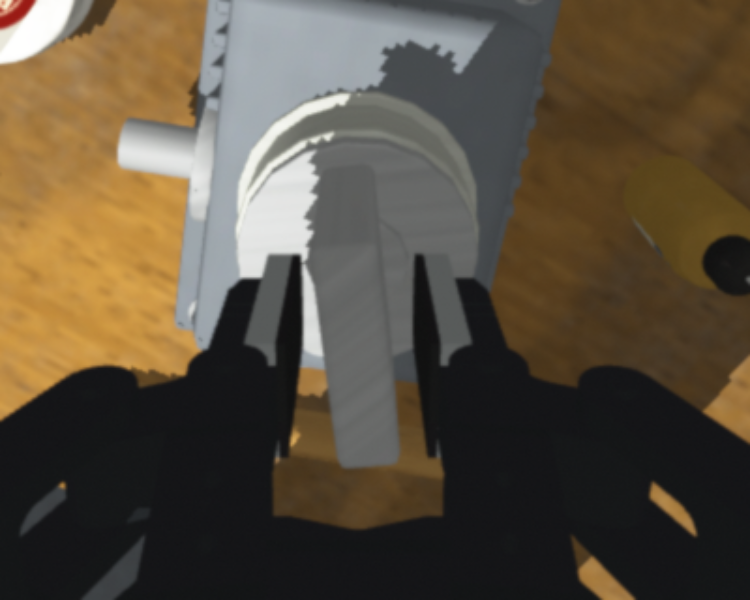

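The flange sits down with no dark gap under it. The wing's near edge at row ~290.5 and far edge at ~408 match the home height of 0.132. The wing is free between the pads, so I'll open and rise.

Request:
{"name": "arm_command", "arguments": {
  "commands": [
    [[0,0,0],0,0],
    [[0,0,0],0,0],
    [[0,0,0],0,-0.3],
    [[0,0,10],0,-0.3],
    [[0,0,15],0,-0.3],
    [[0,0,15],0,-0.3],
    [[0,0,15],0,-0.3],
    [[0,0,15],0,-0.3],
    [[0,0,15],0,-0.3],
    [[0,0,15],0,-0.3],
    [[0,0,15],0,-0.3],
    [[0,0,15],0,-0.3],
    [[0,0,15],0,-0.3],
    [[0,0,0],0,-0.3],
    [[0,0,0],0,-0.3]
  ]
}}

```text
clock: 14.9
position: [0.4917, 0.0124, 0.2501]
tool_rot: [-3.141, -0.001, 0.583]
force: [-0.2, 0.1, 0.2]
grip_width: 0.0555
finger_force: 0.0
```

```bash
python3 - <<'E'
from h import *
f=grab_frame("wrist"); s=bot.observe(); print(s["position"],s["force"],proj(f,(.4922,.0125,.132)))
cv2.imwrite("pics/w4.png",cv2.resize(f["image"][140:300,200:420],(770,560))[:,:,::-1])
E
```

```text
[0.49148379 0.0123585  0.24968997] [-0.46158325  0.27040109  0.32115256] [309.66122862 232.44097633]
```

View pics/w4.png

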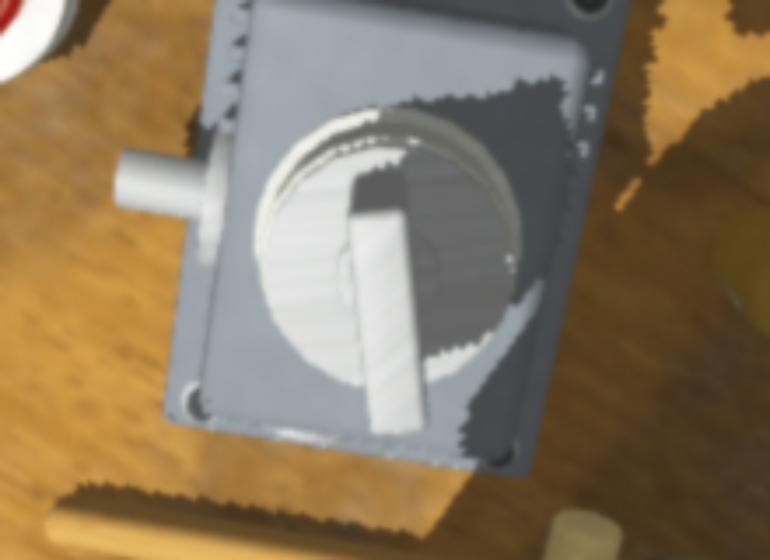

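The plug is seated with its wing centred at about (388,320) in the crop, as predicted. Everything around the gearbox is undisturbed and the tool is clear.

```bash
python3 -c "
from workcell import ticket
print(ticket.job_done())"
```

```text
the job is handed in; nothing more can be done
None
```

The plug dropped into its thread on the back turn and was then turned forward to its stop and released seated, with the job handed in at about 15 s; one thing may count against it, since the wrist moment briefly read about 0.77 N m at that stop, above the 0.4 N m limit, before I backed off.

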